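# Fetch the bull's-eye level from behind the prisms

## Task

The round brass bull's-eye level at the back of the yellow case is hemmed in by three survey prisms: first lift all three out and stand them on the blue mat. Then set the level on the middle of the levelling stand's round top plate. Last, stand each prism back upright in the seat of the case it came from; drop nothing, tip no prism over, and leave the screwdriver, bottle and battery alone.

Things in the scene. Friction and masses are not known exactly. Their poses are not given: they have to be found in the camera images.
- prism_red_c (a point): Survey prism, red head, loose, 114 mm tall, 340 g: round black foot 48 mm across, thin stem, on top a red U-yoke (61 to 111 mm up) around a red drum with glass face. Grip the yoke's flat outer sides, 52 mm apart (along y), 24 mm wide, best 95 mm above the underside. Point: on the vertical axis, 57 mm above the underside (so the grip is 38 mm above it). z up; the glass looks to -x.
- prism_blue_c (a point): The same prism with blue head; same sizes, point and axes as the red one.
- prism_white_c (a point): The same prism with white head; same sizes, point and axes as the red one.
- level_c (a point): Bull's-eye level, loose: plain upright brass cylinder 44 mm across, 34 mm tall, 160 g, green vial on top. It starts in the rear middle seat of the case, with a prism to its left, its right and in front of it, each about 60 mm away. Point: its centre, 17 mm above the underside. z up.
- case: Yellow case, fixed, open, its 58 mm high lid folded flat behind it up to x = 300 mm. Origin: centre of the bottom shell's underside; x towards the lid, y across. Shell 196 (x) by 220 (y) mm, walls 6 thick, 58 high. Flat grey insert, top 25 mm up, with four seats (black rings 58 mm across) at x, y in mm: 34, 58; 34, -58; -26, 0 for the prisms, in any arrangement; 34, 0 for the level.
- mat_c (a point): Blue flat mat on the bench, fixed, 190 (x) by 230 (y) mm, 3 mm thick: the side area for the prisms. Point: centre of its top; z up.
- stand_top (a point): Levelling stand, fixed: grey foot plate 132 mm across, three black foot screws, green plate 104 mm across, and on it an aluminium top plate 90 mm across with a scribed circle 58 mm across in the middle. Point: centre of the top plate's upper face, 86 mm above the bench; z up.
- screwdriver: Bystander: orange-handled screwdriver 170 mm long, lying beyond the stand. Leave it alone. Origin: on its underside at mid-length; x along it.
- cleaner: Bystander: small amber bottle with black cap, 36 mm across, 85 mm tall, standing beyond the mat. Leave it alone. Origin: centre of the underside.
- battery: Bystander: grey battery pack with yellow top, 70 by 40 by 22 mm, lying on the bench in front of the stand (on the robot's side of it). Leave it alone. Origin: centre of the underside.
Mind the look-alikes: they are no part of the job. What is shaped like the part that bears prism_red_c but green is not meant. There is more than one size of the part that bears stand_top; the job needs the larger.

How it is judged:
By the outcome, as a careful person would: the job done as asked, in the order asked, and still so for the second after the job is handed in, with the robot touching nothing.
It also fails if it takes over 144 s, if anything falls off the work surface, if the arm or the gripper's body presses on something with over 40 N, if the wrist force passes 120 N, or if a joint passes its speed limit or range.

## Robot

A 6-joint arm with a two-finger parallel gripper is mounted at the origin on the work surface. World frame = base frame: x ahead of the robot, y to its left, z up, the work surface at z = 0. Lengths are in mm, angles in rad, forces in N, time in s.
With the tool pointing down it reaches from about 250 to 850 mm from the base axis. Payload 12.5 kg.
Tool frame: the origin (TCP) lies midway between the tips of the shut fingers; the grasp point (between the pads) lies 19 mm behind it; z points along the fingers, x is the direction in which the jaws open and shut, and the axes are right-handed (so a half turn about z gives the same grasp; the last joint's range is limited). The gripper opens to 93 mm and grips with 3 to 60 N. Pads are 15 mm wide; open, the fingers measure 128 mm over their backs; the gripper's body (75 mm by 188 mm) begins 65 mm behind the grasp point.
Start: joints at [-1.43, 0.351, 1.652, -0, 1.139, -0.085], TCP at [123.158, -536.019, 218.633] pointing down, gripper open.
Joint ranges: [-2.75, 2.75], [-0.79, 2.1], [0.01, 2.65], [-1.57, 4.71], [0.07, 3.14], [-2.87, 2.87]. Speed limits (rad/s): [2.22, 2.22, 2.79, 3.14, 3.14, 3.14].

## Interface

Orientations are given as a unit quaternion [w, x, y, z].
In Python, from cell import manip gives the robot as it stands. Calls block until the motion is done:
- manip.movep(position, orientation): joint-space move of the TCP to a pose.
- manip.servo_line(position, frame=None, speed=150): straight line of the TCP; frame=None keeps the orientation; speed is the mean speed in mm/s.
- manip.move_j(angles): joint-space move.
- manip.grip(opening): opening from 0.0 (shut) to 1.0 (fully open); the grip force is fixed at half the most; returns when the fingers have stopped.
- manip.hold(seconds).
- manip.inverse_kinematics(position, orientation): joint angles nearest the present ones, or None.
- manip.state(): the state.
- manip.snapshot(name): name is "scene" or "top" or "wrist"; returns (picture, depth): 420x560x3 uint8, red, green, blue; 420x560 float32, mm along the optical axis (not along the pixel's ray), 0 where there is no reading.
- manip.get_calibration(name): a dict with "fovy" (degrees; the focal length in pixels is half the picture's height over the tangent of half this angle, whatever the lens; pixels are square), "cx", "cy" (the principal point, pixels), "T" (4x4, takes a point from camera to world coordinates); the wrist camera has in their place "mount" (4x4, takes a point from camera to tool coordinates, whose origin is the TCP and whose axes are the tool frame's). Camera axes: x right, y down, z forward; pixel columns grow to the right and rows downward; lengths in mm; the calibration is good to about 2 mm. The wrist camera is an equidistant fisheye: a pixel r from the principal point sees the ray r / f radians off the axis. A picture is of the moment at which its call begins: read the wrist's pose just before it. get_calibration takes no time and is no camera call.
A pose or a line that the arm cannot do raises manip.Unreachable and nothing moves.
- manip.close_job(): hands the job in, once; it reports no verdict.
The state is a dict: "time_s": time; "joints": joint angles; "dq": joint speeds; "joint_torque": joint torques, N m; "ee_pos": TCP position; "orientation": TCP orientation; "contact_force": force on the tool from outside, world axes, zero at the start; "torque": the same for the moment, N m; "width": opening from 0.0 (shut) to 1.0 (fully open).
Only numpy, scipy, OpenCV 4.12 (cv2) and the standard library are available. Lean on these libraries where they do the work, as an engineer would, in place of code of your own. Each camera call takes 0.05 s, during which the arm holds its last target. There are 200 camera calls.

## Working session

There is one attempt and no reset: what is moved stays moved. The work goes in short steps, each a Python script; the robot and the scene stay as the last script left them, time stands still between calls to the robot, and variables do not carry over. Pictures are saved under pics/ and viewed, about 12 in all and at most 16, crops included, and the job is handed in when it is done.

```bash
ls; mkdir -p pics; python3 - <<'E'
from cell import manip
import cv2,numpy as np
for n in("scene","top"):
    p,d=manip.snapshot(n); cv2.imwrite(f"pics/{n}0.png",p[:,:,::-1]); np.save(f"pics/{n}0.npy",d)
    c=manip.get_calibration(n); print(n,c["fovy"],c["cx"],c["cy"],np.round(c["T"],3).tolist(),(d==0).mean())
print(manip.get_calibration("wrist"))
s=manip.state();print(s)
E
```

```text
pics
scene 46.44313294500861 281.06233784636663 220.93691033537095 [[0.834, 0.446, -0.324, 950.674], [0.551, -0.668, 0.5, -608.004], [0.007, -0.596, -0.803, 1039.33], [0.0, 0.0, 0.0, 1.0]] 0.0038903061224489794
top 46.04319283532713 277.36001651839126 206.22013333892 [[0.029, -0.991, 0.128, 414.739], [-0.999, -0.031, -0.01, 19.733], [0.014, -0.128, -0.992, 1167.975], [0.0, 0.0, 0.0, 1.0]] 0.004149659863945578
{'fovy': 65.70646984690485, 'cx': 285.9721067986421, 'cy': 209.318006336668, 'mount': array([[ 9.99999455e-01,  9.32623615e-04,  4.68746645e-04,
        -4.83341399e-01],
       [-1.02915650e-03,  9.55909152e-01,  2.93660748e-01,
        -8.17578048e+01],
       [-1.74204260e-04, -2.93661070e-01,  9.55909591e-01,
        -1.66309205e+02],
       [ 0.00000000e+00,  0.00000000e+00,  0.00000000e+00,
         1.00000000e+00]])}
{'time_s': 0.1, 'joints': array([-1.42963724e+00,  3.51152739e-01,  1.65233700e+00,  7.97543170e-06,
        1.13908067e+00, -8.45897450e-02]), 'dq': array([-0.00077983, -0.00147558, -0.00220422,  0.00147347, -0.00139976,
        0.00148356]), 'joint_torque': array([ 5.80251326e-04, -4.98026061e+01, -2.85705221e+01,  6.99849520e-02,
        2.39045575e-02, -2.71549055e-05]), 'ee_pos': array([ 123.10091776, -535.74584628,  218.18025875]), 'orientation': array([-3.38403016e-04,  7.82250826e-01, -6.22963407e-01, -3.52836772e-04]), 'contact_force': array([0.01253105, 0.11185415, 0.55424984]), 'torque': array([ 0.05436093,  0.08620844, -0.02180107]), 'width': 0.9988192536579884}
```

View pics/scene0.png

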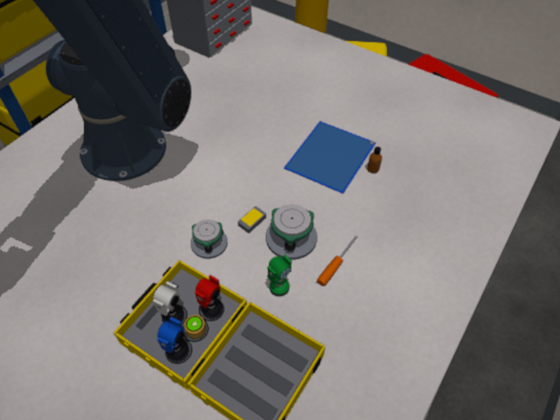

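View pics/top0.png

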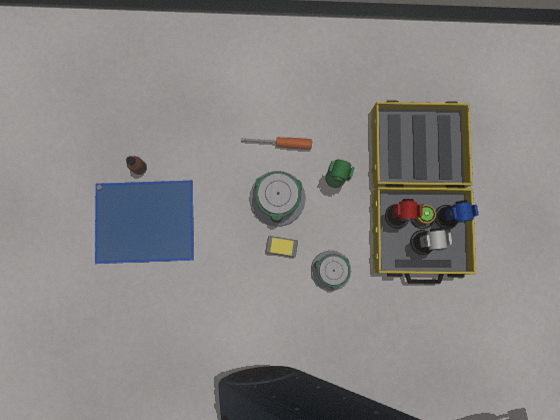

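The pictures show:

- **Top view:** mat (144,221), bottle (136,165), battery (282,246) and screwdriver (277,143).
- **Stands:** (277,193) is the larger, and (331,270) is a smaller look-alike.
- **Prisms:** red (408,210), blue (462,211) and white (436,240) are in the case. The level is at (427,214). The green prism at (339,173), outside the case, is a decoy.

Next I'll take coarse positions from both views.

```bash
cat > h.py <<'E'
import numpy as np,cv2
from cell import manip
from scipy.spatial.transform import Rotation as R
def snap(name):
    s=manip.state(); p,d=manip.snapshot(name); c=manip.get_calibration(name)
    f=210/np.tan(np.radians(c["fovy"])/2)
    if name=="wrist":
        T=np.eye(4); T[:3,:3]=R.from_quat(np.roll(s["orientation"],-1)).as_matrix(); T[:3,3]=s["ee_pos"]; T=T@c["mount"]
    else: T=np.array(c["T"])
    return dict(p=p,d=d,T=T,f=f,cx=c["cx"],cy=c["cy"],fish=name=="wrist")
def rays(v,uv):
    """unit-z camera rays -> world directions (camera z comp = 1)"""
    q=(np.asarray(uv,float).reshape(-1,2)-[v["cx"],v["cy"]])/v["f"]
    if v["fish"]:
        r=np.linalg.norm(q,axis=1,keepdims=True)+1e-9; q=q/r*np.tan(r)
    return np.c_[q,np.ones(len(q))]@v["T"][:3,:3].T
def onplane(v,uv,z):
    r=rays(v,uv); o=v["T"][:3,3]; return o+r*((z-o[2])/r[:,2])[:,None]
def tri(v1,u1,v2,u2):
    a=rays(v1,u1)[0];b=rays(v2,u2)[0];a/=np.linalg.norm(a);b/=np.linalg.norm(b);o1=v1["T"][:3,3];o2=v2["T"][:3,3]
    t=np.linalg.lstsq(np.c_[a,-b],o2-o1,rcond=None)[0]; p,q=o1+t[0]*a,o2+t[1]*b
    return (p+q)/2,np.linalg.norm(p-q)
def cloud(v,mask):
    yx=np.argwhere((mask>0)&(v["d"]>0)); uv=yx[:,::-1]
    return v["T"][:3,3]+rays(v,uv)*v["d"][yx[:,0],yx[:,1]][:,None]
RNG=dict(red=[((0,130,60),(6,255,255)),((174,130,60),(180,255,255))],blue=[((100,120,50),(125,255,255))],
 yellow=[((22,140,70),(32,255,255))],green=[((40,90,40),(90,255,255))],lime=[((36,150,120),(75,255,255))],brass=[((15,70,60),(35,255,255))],white=[((0,0,150),(180,45,255))])
def mask(v,c,box=None):
    h=cv2.cvtColor(v["p"],cv2.COLOR_RGB2HSV); m=sum(cv2.inRange(h,*r) for r in RNG[c])
    if box is not None:
        k=np.zeros_like(m);x0,y0,x1,y1=box;k[y0:y1,x0:x1]=1;m=m*k
    return m
def down(yaw):
    """tool pointing down, jaw axis (tool x) at yaw from world x"""
    M=np.array([[np.cos(yaw),np.sin(yaw),0],[np.sin(yaw),-np.cos(yaw),0],[0,0,-1]]).T
    M=np.c_[[np.cos(yaw),np.sin(yaw),0],[np.sin(yaw),-np.cos(yaw),0],[0,0,-1]]
    return np.roll(R.from_matrix(M).as_quat(),1)
E
python3 - <<'E'
from h import *
np.set_printoptions(precision=1,suppress=True)
B=dict(top=dict(red=(385,190,425,230),blue=(440,195,485,230),white=(420,225,455,255),lime=(415,200,440,225),mat=(80,170,200,270),case=(365,95,485,285)),
 scene=dict(red=(195,272,225,312),blue=(155,313,190,358),white=(150,278,182,312),lime=(183,312,210,342),mat=(275,115,380,200),case=(105,250,335,420)))
C=dict(mat="blue",case="yellow")
V={n:snap(n) for n in B}
for k in B["top"]:
  U={}
  for n in B:
    m=mask(V[n],C.get(k,k),B[n][k]); P=cloud(V[n],m); zt=np.percentile(P[:,2],95)
    Q=P[P[:,2]>zt-8]; U[n]=np.argwhere(m>0)[:,::-1].mean(0)
    w,e=np.linalg.eigh(np.cov(Q[:,:2].T))
    print(k,n,len(P),"ztop",zt,"c",Q.mean(0),"sd",np.sqrt(w),"ax",np.degrees(np.arctan2(e[1,1],e[0,1])))
    if k in C:
        r=cv2.minAreaRect(P[:,:2].astype(np.float32)); print("   rect",r)
  print("  tri",tri(V["top"],U["top"],V["scene"],U["scene"]))
for n,b in dict(top=(240,160,315,235),scene=(255,195,330,260)).items():
    for lo,hi in((80,95),(60,76)):
        x0,y0,x1,y1=b;k=np.zeros((420,560),np.uint8);k[y0:y1,x0:x1]=1;P=cloud(V[n],k);Q=P[(P[:,2]>lo)&(P[:,2]<hi)]
        if len(Q)>20: print("stand",n,len(Q),np.median(Q[:,2]),cv2.minEnclosingCircle(Q[:,:2].astype(np.float32)))
E
```

```text
red top 401 ztop 139.89198955964616 c [ 549.5 -268.7  136.3] sd [10.  13.2] ax 96.36834824678385
red scene 467 ztop 141.22848040292283 c [ 551.3 -274.5  137.9] sd [10.2 12.5] ax 80.13781019671366
  tri (array([ 549.6, -272.7,  117.8]), np.float64(5.344066193220434))
blue top 436 ztop 139.76471113649637 c [ 550.  -386.7  136. ] sd [10.1 13.1] ax 101.2006685693279
blue scene 586 ztop 140.91157846384016 c [ 551.6 -391.4  137.7] sd [10.6 13.1] ax 101.0404683285569
  tri (array([ 549.7, -390.2,  118. ]), np.float64(4.261730620648278))
white top 205 ztop 140.6271092314787 c [ 489.  -331.5  137. ] sd [ 9.4 12.2] ax 99.34042885837194
white scene 282 ztop 141.8040613604547 c [ 489.1 -336.2  138.4] sd [ 9.8 11.6] ax 96.6113489991568
  tri (array([ 486.6, -333.4,  139.6]), np.float64(6.397997805987508))
lime top 9 ztop 62.59461093186678 c [ 554.8 -332.    60.8] sd [5.9 9.3] ax 131.91868839766553
lime scene 132 ztop 64.60631934575004 c [ 551.3 -331.7   61.6] sd [8.3 8.4] ax 120.08964713160513
  tri (array([ 552.3, -331.5,   62.6]), np.float64(1.4493216917539509))
mat top 1459 ztop 7.435681435588
[... 609 characters left out ...]
25, 222.43368530273438), 0.9777568578720093)
case scene 4311 ztop 60.882542810496545 c [ 613.8 -335.3   58.3] sd [ 78.3 124.9] ax -170.08815159482123
   rect ((610.2655029296875, -331.2409973144531), (417.6600341796875, 222.44668579101562), 0.8988481760025024)
  tri (array([ 608.4, -340.8,   52.7]), np.float64(6.513558999487568))
stand top 1280 86.32764411483447 ((583.3135375976562, 10.771081924438477), 50.02109146118164)
stand top 245 74.48780696126073 ((583.0352172851562, 8.328215599060059), 58.19834518432617)
stand scene 942 87.81832640189748 ((588.57861328125, 6.32118558883667), 54.122642517089844)
stand scene 142 73.48448298835245 ((583.9638671875, 7.312046527862549), 59.34972381591797)
```

The larger stand is about (584,9), with its top at 86. The prisms are standing in the case with their yokes at roughly 95 to 100°. Next is a close wrist view of the case, which also confirms which things are which.

```bash
python3 - <<'E'
from h import *
np.set_printoptions(precision=2,suppress=True)
for y in(90,-90):
    for p in([510,-331,330],[550,-388,101],[551,-331,30],[520,319,80],[584,9,90]):
        print(y,p,manip.inverse_kinematics(p,down(np.radians(y))))
y=np.radians(-80) if manip.inverse_kinematics([510,-331,330],down(np.radians(90))) is None else np.radians(90)
manip.movep([480,-331,340],down(y))
v=snap("wrist"); cv2.imwrite("pics/w1.png",v["p"][:,:,::-1]); np.savez("pics/w1.npz",**v)
manip.servo_line([540,-331,340],speed=200); 
v=snap("wrist"); cv2.imwrite("pics/w2.png",v["p"][:,:,::-1]); np.savez("pics/w2.npz",**v)
s=manip.state();print(s["time_s"],s["joints"],s["ee_pos"],s["orientation"],down(y))
E
```

```text
90 [510, -331, 330] [-0.65  0.38  1.34 -0.    1.42 -2.22]
90 [550, -388, 101] [-0.68  0.7   1.4  -0.    1.05 -2.25]
90 [551, -331, 30] [-0.61  0.74  1.52 -0.    0.88 -2.18]
90 [520, 319, 80] [ 0.47  0.62  1.6  -0.    0.92 -1.1 ]
90 [584, 9, 90] [-0.06  0.57  1.67 -0.    0.91 -1.64]
-90 [510, -331, 330] [-0.65  0.38  1.34 -0.    1.42  0.92]
-90 [550, -388, 101] [-0.68  0.7   1.4  -0.    1.05  0.89]
-90 [551, -331, 30] [-0.61  0.74  1.52 -0.    0.88  0.96]
-90 [520, 319, 80] [ 0.47  0.62  1.6  -0.    0.92  2.04]
-90 [584, 9, 90] [-0.06  0.57  1.67 -0.    0.91  1.51]
2.625 [-0.62  0.42  1.25 -0.    1.47 -2.19] [ 539.46 -331.2   339.73] [-0.    0.71  0.71 -0.  ] [0.   0.71 0.71 0.  ]
```

View pics/w2.png

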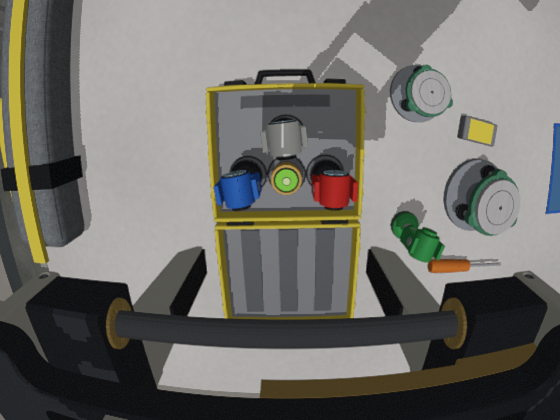

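Wrist view: blue (238,189), white (284,136) and red (333,188) surround the level (286,181). The glass faces the robot, and the green decoy is outside the case at (424,243). I'll now get precise poses from these two wrist views.

```bash
python3 - <<'E'
from h import *
np.set_printoptions(precision=1,suppress=True)
V=[dict(np.load(f"pics/w{i}.npz")) for i in(1,2)]
near=dict(red=(550,-271,137),blue=(550,-388,137),white=(489,-333,137),lime=(551,-331.5,61))
for k,c in near.items():
  U=[]
  for v in V:
    P=cloud(v,np.ones((420,560))); 
    Q=P[(np.linalg.norm(P[:,:2]-c[:2],axis=1)<38)]
    zt=np.percentile(Q[:,2],97); zz=Q[:,2]
    r=Q[(zz>c[2]-12)&(zz<c[2]+8)][:,:2].astype(np.float32)
    print(k,len(r),"z",zt,cv2.minAreaRect(r),"mean",r.mean(0), "circ",cv2.minEnclosingCircle(r)if k=="lime" else"")
    if k!="white":
        m=mask(v,k); n,l,st,ce=cv2.connectedComponentsWithStats(m,connectivity=8)
        # component nearest to the expected place
        pr=np.array([np.linalg.norm(onplane(v,ce[i],c[2])[0][:2]-c[:2])+(1e3 if st[i,4]<60 else 0) for i in range(n)])
        U.append(ce[pr.argmin()])
  if U: print("   tri",tri(V[0],U[0],V[1],U[1]))
for v in V:
  P=cloud(v,mask(v,"yellow")); Q=P[(P[:,2]>50)&(P[:,1]<-180)&(P[:,0]<625)]
  print("case",cv2.minAreaRect(Q[:,:2].astype(np.float32)),np.median(Q[:,2]))
  P=cloud(v,np.ones((420,560)))
  Q=P[(abs(P[:,0]-440)<12)&(abs(P[:,1]+290)<15)];Q=P[(abs(P[:,0]-490)<10)&(abs(P[:,1]+290)<10)];print("insert z",np.median(Q[:,2]))
E
python3 - <<'E'
import cv2
a=cv2.imread('pics/w2.png');cv2.imwrite('pics/c1.png',cv2.resize(a[75:275,195:530],None,fx=2.3,fy=2.3,interpolation=cv2.INTER_CUBIC))
E
```

```text
red 1140 z 139.13876130703824 ((550.29541015625, -272.2514953613281), (52.117496490478516, 45.3688850402832), 88.87238311767578) mean [ 546.7 -273.1] circ 
red 1307 z 467.0427912830784 ((550.0895385742188, -272.1572570800781), (46.03672409057617, 52.259220123291016), 0.296095609664917) mean [ 547.7 -273. ] circ 
   tri (array([ 549.2, -272.7,  126.4]), np.float64(0.32266830081003556))
blue 1162 z 139.09095621746596 ((550.7464599609375, -389.20306396484375), (45.013816833496094, 52.259979248046875), 8.352179527282715) mean [ 547.2 -388.4] circ 
blue 1306 z 467.0745223304332 ((550.9035034179688, -389.5107421875), (45.64255142211914, 52.556732177734375), 8.545589447021484) mean [ 548.3 -388.4] circ 
   tri (array([ 549.6, -388.5,  125.8]), np.float64(0.5703984476556663))
white 1273 z 463.5403076052015 ((489.1952819824219, -332.9485168457031), (45.70820999145508, 50.958377838134766), 6.734086990356445) mean [ 486.8 -333.3] circ 
white 1346 z 463.5092108742755 ((489.01885986328125, -332.8890075683594), (44.78740310668945, 51.913963317871094), 7.278278827667236) mean [ 487.6 -333.1] circ 
lime 631 z 136.43906503785425 ((552.6377563476562, -331.55413818359375), (42.47974395751953, 39.93246841430664), 89.66615295410156) mean [ 550.8 -331.4] circ ((551.0479125976562, -331.3786315917969), 21.84497833251953)
lime 742 z 462.962228527127 ((550.177001953125, -331.277587890625), (43.32008361816406, 40.87799072265625), 0.31124332547187805) mean [ 549.8 -330.9] circ ((550.3328247070312, -331.43011474609375), 22.05864715576172)
   tri (array([ 550.7, -330.8,   59.3]), np.float64(0.11844512599707675))
case ((391.44464111328125, -520.3402709960938), (599.6530151367188, 466.91033935546875), 89.99662017822266) 97.2400759139727
insert z 378.4152555588603
case ((420.87982177734375, -521.3555908203125), (605.6694946289062, 408.022705078125), 89.96263885498047) 93.74271035585326
insert z 25.07287767074044
```

View pics/c1.png

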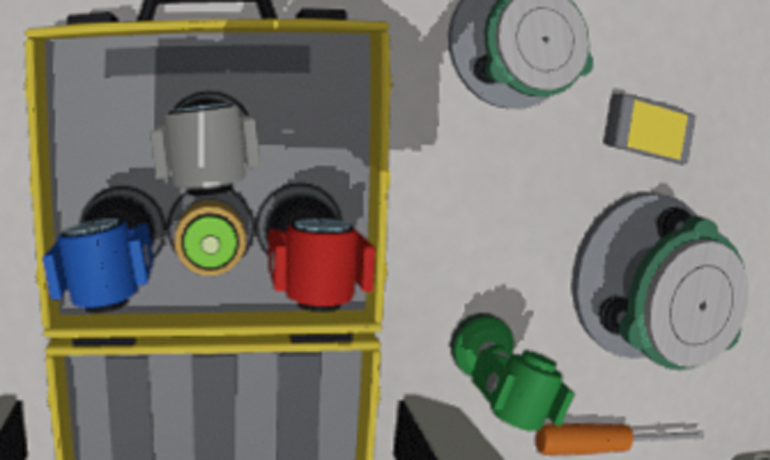

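The crop confirms it: the red, blue and white heads in the case are the three prisms, and the green one is a decoy. Of the two stands, the one at (495,207) in w2 has the clearly larger plate, so that is the one to use. I'll start with the red prism.

```bash
cat >> h.py <<'E'
SEAT=dict(red=(550.2,-272.2,89.6),blue=(550.8,-389.3,98.4),white=(489.1,-332.9,97.0))
MAT=dict(red=(565,245),blue=(565,395),white=(470,320))
ZS,ZM,UP=101.,79.,262.
def lower(x,y,z,q,lim=4.):
    """go down to z+2, then creep until the bench carries the load"""
    manip.servo_line([x,y,z+3],speed=130); manip.hold(.15)
    f0=manip.state()["contact_force"][2]
    for k in range(14):
        z1=z+2.5-.5*k; manip.servo_line([x,y,z1],speed=15)
        s=manip.state()
        if s["contact_force"][2]-f0>lim: break
    print("  set at",np.round(s["ee_pos"],1),"cmd",z1,"dF",round(s["contact_force"][2]-f0,1)); return s["ee_pos"][2]
def pick(x,y,yaw,z,up=UP,open_=.85):
    q=down(np.radians(yaw)); manip.movep([x,y,up],q); manip.grip(open_)
    manip.servo_line([x,y,z],speed=150); manip.grip(0.); s=manip.state(); w=s["width"]
    manip.servo_line([x,y,up],speed=150); s=manip.state()
    print("  picked w",round(w*93,1),round(s["width"]*93,1),"F",np.round(s["contact_force"],1),"t",round(s["time_s"],1))
def place(x,y,yaw,z,up=UP,open_=.85):
    q=down(np.radians(yaw)); manip.movep([x,y,up],q); zz=lower(x,y,z,q); manip.grip(open_)
    manip.servo_line([x,y,up],speed=200); print("  placed t",round(manip.state()["time_s"],1)); return zz
def save(n,cam):
    v=snap(cam); cv2.imwrite(f"pics/{n}.png",v["p"][:,:,::-1]); np.savez(f"pics/{n}.npz",**v); return v
E
python3 - <<'E'
from h import *
x,y,a=SEAT["red"]; pick(x,y,a,ZS); place(*MAT["red"],a,ZM)
s=manip.state(); manip.movep([545,9,300],down(np.pi/2)); save("w3","wrist"); save("t3","top"); print(manip.state()["time_s"])
E
python3 -c "
import cv2,numpy as np
a=cv2.imread('pics/w3.png');b=cv2.imread('pics/t3.png');cv2.imwrite('pics/c3.png',np.vstack([cv2.resize(a,(400,300)),cv2.resize(b,(400,300))]))"
```

```text
picked w 52.0 51.9 F [ 0.1 -0.3 -2.6] t 6.6
  set at [565.2 245.1  79.2] cmd 78.5 dF 8.8
  placed t 13.6
14.675
```

View pics/c3.png

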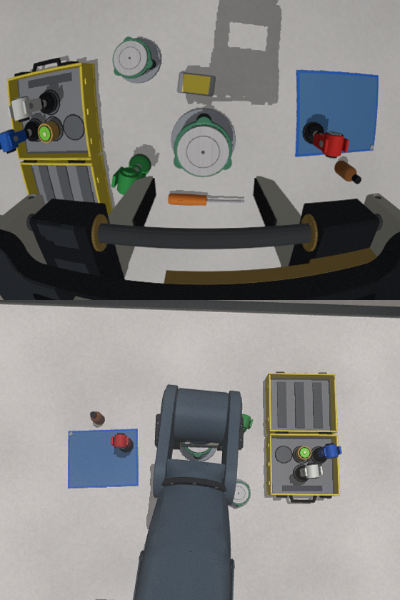

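The wrist view (upper half) shows the red prism upright on the mat at (335,145), with the bottle clear of it at (348,172). Blue and white are next, then the stand measurement.

```bash
python3 - <<'E'
from h import *
np.set_printoptions(precision=1,suppress=True)
for k in("white","blue"):
    x,y,a=SEAT[k]; print(k); pick(x,y,a,ZS); place(*MAT[k],a,ZM)
manip.movep([525,30,300],down(np.pi/2)); save("w4","wrist"); s=manip.state(); print(s["time_s"])
V=[dict(np.load(f"pics/w{i}.npz")) for i in(3,4)]
U=[]
for v in V:
    P=cloud(v,np.ones((420,560))); d=np.linalg.norm(P[:,:2]-[584,9],axis=1)
    Q=P[(d<60)&(P[:,2]>82)&(P[:,2]<92)]; print(len(Q),np.median(Q[:,2]),cv2.minEnclosingCircle(Q[:,:2].astype(np.float32)))
    # aluminium: bright & unsaturated region
    h=cv2.cvtColor(v["p"],cv2.COLOR_RGB2HSV); m=((h[...,1]<40)&(h[...,2]>120)).astype(np.uint8)
    z=np.zeros((420,560)); yy,xx=np.mgrid[:420,:560]; W=v["T"][:3,3]+rays(v,np.c_[xx.ravel(),yy.ravel()])*v["d"].reshape(-1,1)
    W=W.reshape(420,560,3); m&=((np.hypot(W[...,0]-584,W[...,1]-9)<56)&(abs(W[...,2]-86)<5)).astype(np.uint8)
    c=max(cv2.findContours(m,0,1)[0],key=cv2.contourArea); c=cv2.convexHull(c)
    e=cv2.fitEllipse(c); w=onplane(v,c[:,0],86)[:,:2]; print("ell",e,"circle",cv2.minEnclosingCircle(w.astype(np.float32)))
    U.append(e[0]); print("plane",onplane(v,e[0],86))
print("tri",tri(V[0],U[0],V[1],U[1]))
E
```

```text
white
  picked w 51.9 52.1 F [ 0.1 -0.  -3.9] t 19.2
  set at [470.3 320.1  79.1] cmd 78.5 dF 9.2
  placed t 26.7
blue
  picked w 51.6 52.2 F [-0.1  0.2 -3.7] t 32.4
  set at [565.3 395.1  79.2] cmd 78.5 dF 8.7
  placed t 40.4
41.7917
3943 86.53182452045814 ((583.1908569335938, 7.85175895690918), 45.000160217285156)
ell ((283.8103942871094, 211.3611297607422), (69.235107421875, 72.00880432128906), 90.31024169921875) circle ((583.2481079101562, 7.833523750305176), 44.796531677246094)
plane [[581.7   7.7  86. ]]
3731 86.50141653874238 ((582.9548950195312, 7.579726219177246), 44.71807098388672)
ell ((267.242919921875, 225.9855499267578), (66.29693603515625, 70.9942398071289), 99.84884643554688) circle ((583.0818481445312, 7.593689441680908), 44.716712951660156)
plane [[581.2   8.   86. ]]
tri (array([583.9,   7.6,  78.9]), np.float64(0.20874192479338863))
```

View pics/w4.png

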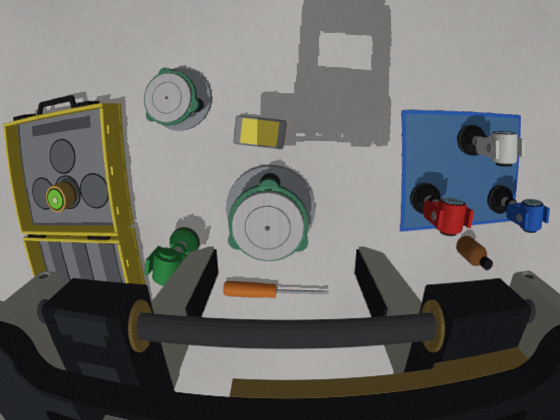

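All three prisms are upright on the mat at (500,148), (450,215) and (527,213), and the level is free in the case at (62,195). The stand's plate centre is (583.1, 7.7), with radius 45 and height 86. The level is next.

```bash
python3 - <<'E'
from h import *
np.set_printoptions(precision=1,suppress=True)
pick(550.6,-331.3,90,29.,up=200,open_=1.)
place(583.1,7.7,90,86+4.,up=240,open_=.95)
manip.movep([545,9,300],down(np.pi/2)); v=save("w5","wrist"); print(manip.state()["time_s"])
P=cloud(v,np.ones((420,560))); d=np.linalg.norm(P[:,:2]-[583.1,7.7],axis=1)
for lo,hi in((115,126),(83,90)):
    Q=P[(d<60)&(P[:,2]>lo)&(P[:,2]<hi)]; print(len(Q),np.percentile(Q[:,2],[5,50,95]),cv2.minEnclosingCircle(Q[:,:2].astype(np.float32)))
# prism poses on the mat
for k,c in MAT.items():
    Q=P[(np.linalg.norm(P[:,:2]-c,axis=1)<36)&(P[:,2]>104)&(P[:,2]<125)]
    print(k,cv2.minAreaRect(Q[:,:2].astype(np.float32)),np.percentile(Q[:,2],95))
E
python3 -c "
import cv2;a=cv2.imread('pics/w5.png');cv2.imwrite('pics/c5.png',cv2.resize(a[100:280,130:530],None,fx=2,fy=2))"
```

```text
picked w 43.7 43.5 F [ 0.6  0.2 -2.2] t 47.1
  set at [583.1   7.7  90. ] cmd 89.5 dF 6.4
  placed t 53.4
53.7833
1106 [119.1 121.1 122.6] ((583.2533569335938, 7.841007709503174), 21.849628448486328)
2600 [85.1 86.4 87.7] ((583.208984375, 8.109073638916016), 45.06810760498047)
red ((565.4036865234375, 244.3790740966797), (53.71091079711914, 45.8805046081543), 87.82502746582031) 117.19262031563252
blue ((564.1864624023438, 393.04168701171875), (46.67665481567383, 52.47810363769531), 5.5852952003479) 117.25950883394628
white ((470.0158386230469, 318.6133728027344), (44.83064651489258, 53.069557189941406), 5.764329433441162) 117.19271130215847
```

View pics/c5.png

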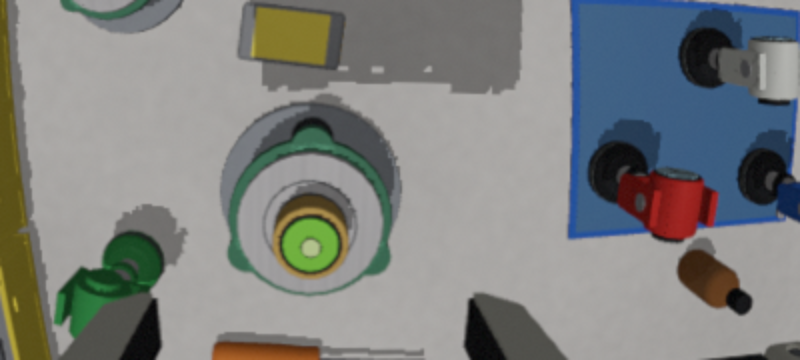

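The level stands centred on the plate, within 0.3 mm, at (311,245) in the crop. The prisms are upright on the mat where I put them. Now I'll return them to their seats.

```bash
python3 - <<'E'
from h import *
np.set_printoptions(precision=1,suppress=True)
for k in("white","blue","red"):
    x,y,a=SEAT[k]; print(k); pick(*MAT[k],a,ZM); place(x,y,a,ZS)
manip.movep([500,-310,340],down(np.pi/2)); v=save("w6","wrist"); P=cloud(v,np.ones((420,560)))
for k,c in SEAT.items():
    Q=P[(np.linalg.norm(P[:,:2]-c[:2],axis=1)<36)&(P[:,2]>126)&(P[:,2]<147)]
    print(k,cv2.minAreaRect(Q[:,:2].astype(np.float32)),np.percentile(Q[:,2],95))
manip.movep([350,-200,400],down(np.pi/2)); save("s6","scene"); print(manip.state()["time_s"])
E
```

```text
white
  picked w 52.3 51.7 F [-0.8  0.2 -2.8] t 58.7
  set at [ 489.3 -332.9  101.1] cmd 100.5 dF 8.2
  placed t 65.9
blue
  picked w 52.2 51.6 F [-0.2 -1.  -3.5] t 72.0
  set at [ 551.  -389.4  101.1] cmd 100.5 dF 8.3
  placed t 79.7
red
  picked w 52.2 52.0 F [ 0.6 -0.3 -2.9] t 85.4
  set at [ 550.4 -272.2  101.1] cmd 100.5 dF 9.4
  placed t 92.2
red ((550.7659301757812, -272.0913391113281), (52.84645080566406, 45.71619415283203), 89.9496078491211) 139.45711113327076
blue ((550.6015625, -388.7804870605469), (44.62343215942383, 52.06629180908203), 8.038078308105469) 139.30905387493016
white ((488.9595031738281, -332.6290588378906), (45.711456298828125, 51.73189163208008), 7.101171016693115) 139.41227545725073
93.575
```

View pics/w6.png

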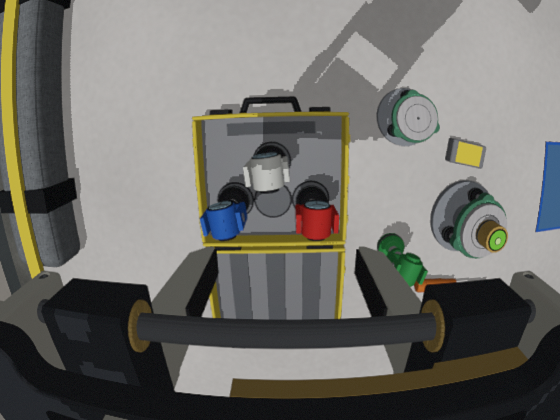

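View pics/s6.png

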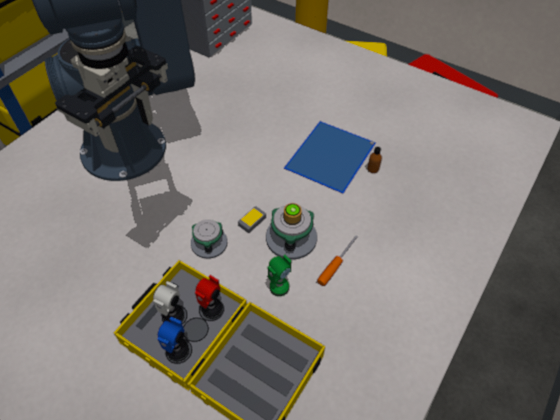

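All three prisms stand upright in their own seats (scene view: white (167,298), red (207,293), blue (172,335)). The level is on the larger stand at (292,212), and the bystanders haven't moved. I'm handing it in.

```bash
python3 -c "
from cell import manip
manip.hold(.3); manip.close_job()"
```

```text
the job is handed in; nothing more can be done
```

The job is done and handed in at about 94 s on the robot's clock. I moved the red, white and blue prisms to the mat, set the level on the larger stand, then put each prism back upright in the seat it came from.

- **Level:** about 0.3 mm off the centre of the top plate in the wrist view, standing flat at the expected height.
- **Prisms:** each within 1 mm and 1° of where it started, tops at 139 mm as at the start. The grip width stayed steady on every lift, and nothing slipped or dropped.
- **Bystanders:** the screwdriver, bottle, battery, green prism and small stand look unmoved in the last scene picture.
- **One disagreement:** triangulating the stand plate's height from two wrist views gave 79 mm, because those views were too close together. The depth images gave 86 mm, and contact while setting the level down agreed, so I used 86 mm.

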